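# Unpin the parts chest and lay the next setup block

### The arm

A 6-joint arm with a two-finger parallel gripper is mounted at the origin on a cart in front of the work surface, level with it; the furniture and walls round the work are solid. World frame = base frame: x ahead of the robot, y to its left, z up, the work surface at z = 0. Lengths are in m, angles in rad, forces in N, time in s.
With the tool pointing down it reaches from about 0.25 to 0.775 m from the base axis. Payload 4 kg.
Tool frame: the origin (TCP) lies midway between the tips of the shut fingers; the grasp point (between the pads) lies behind it (ctrl.grasp_offset is the z of the grasp point in the tool frame, in m); z points along the fingers, y is the line along which they close (so a half turn about z gives the same grasp; the last joint's range is limited). The gripper opens to 94 mm and grips with 3 to 60 N. Pads are 16 mm wide; open, the fingers measure 119 mm over their backs; the gripper's body (75 mm by 177 mm) begins 78 mm behind the grasp point.
Start: joints at [-1.435, 0.087, 1.371, -0, 1.684, -0.103], TCP at [0.13, -0.534, 0.206] pointing down, gripper open.
Joint ranges: [-3.1, 3.1], [-0.76, 2.03], [0.27, 2.55], [-1.08, 4.22], [0.17, 2.65], [-2.57, 2.57]. Speed limits (rad/s): [2.79, 2.79, 3.14, 3.14, 3.14, 3.14].

### API

Orientations are given as a rotation vector (axis times angle).
In Python, from rig import sensors, imaging, ctrl gives the robot as it stands.
- The arm moves only by the tool send_rows, never from a script. Its argument "plan" is a list of rows, each a list of 3 entries, a list of its own where there are three numbers: the opening, from -1 (shut) to 1 (fully open), then the shift along the tool's x, y, z normalised to -1 to 1, where 1 is 75 cm, then the turn, a rotation vector about the tool's x, y, z normalised to -1 to 1, where 1 is 180 degrees. In form: [[hand, [x, y, z], [wx, wy, wz]], ...]. A call has 1 to 10 rows; each row is the pose to reach, as a shift and turn from the pose commanded when the call began, along the tool's axes at that moment, turning the shorter way round; what a row does not reach only later rows make up. A row lasts 1/10 s, in which the tool goes at most 50 mm and 8.59 degrees, less where a joint would pass 70% of its speed; a pose out of reach is approached as far as the arm can. A call with a number of a shift or a turn outside -1 to 1 is refused whole. A call with a gripper value outside its range is refused whole. The fingers move at their own pace and stop on an object; "grip_force" is the grip in N (left out, the last holds). Time passes only in rows, so rows that repeat a pose let the fingers close. It gives the time, the measured TCP pose, the force, the opening and the grip force at its end, in the units of the state.
- sensors.sense(): the state, without advancing time (a new reading comes with each control period).
- imaging.snapshot(name): name is "scene" or "top"; returns a dict with "color" (480x640x3 uint8, blue, green, red), "intrinsics" (3x3 intrinsics, pixels), "dist" ([k1, k2, p1, p2, k3] as OpenCV has them; the pictures are not rectified), "R" (3x3) and "t" (3): a world point X has camera coordinates R X + t. Camera axes: x right, y down, z forward; pixel columns grow to the right and rows downward; lengths in m; the calibration is good to about 2 mm. A picture is of the moment at which its call begins. There is no depth.
- ctrl.hand_in(): hands the job in; it is judged then, once.
Trained networks look in the newest picture that a camera, given by its name, has taken for a name from the list of things; names that differ only in an ending like _2 or _b are one class to them, and where a whole thing is asked for, a point or a joint stands for the part that bears it (a point fixed in the world has none). Each returns a list of dicts, best first, with "p" (0 to 1); they miss things now and then, are a little off and sometimes report something else, mostly with a low value. They report only what shows in the picture. A call takes as long as a camera call.
- imaging.spot_in(camera, label): "centre" ([column, row] in pixels, amid what is visible of it).
- imaging.masks_of(camera, label): "region" (480x640 bool, what is visible of it) and "centre" ([column, row] in pixels, amid what is visible of it).
The state is a dict: "time_s": time; "joint_pos": joint angles; "qvel": joint speeds; "joint_efforts": joint torques, N m; "tcp_pos": TCP position; "eef_rot": TCP orientation; "contact_force": force on the tool from outside, world axes, zero at the start; "wrist_torque": the same for the moment, N m; "finger_gap": opening from 0.0 (shut) to 1.0 (fully open); "finger_force": force on a finger pad.
Only numpy, scipy, OpenCV 4.12 (cv2) and the standard library are available. Lean on these libraries where they do the work, as an engineer would, in place of code of your own. Each camera call takes 0.05 s, during which the arm holds its last target. There are 200 camera calls.

### The job

Pull the retaining pin out of the staple of the parts chest and put it in the plastic dish, then lift the lid off and lay it handle up in the middle of the rubber mat. Then take the setup block out of the chest and lay it flat on the two blocks on the setting plate as the next staggered course: lengthwise, offset by half a length so that it bridges their joint equally, long sides flush. Do not shift the two lower blocks, and leave the other things on the bench alone.

Things in the scene. Friction and masses are not known exactly. Their poses are not given: they have to be found in the camera images.
- chest: Open plywood parts chest, fixed, outside 160 (its x) x 190 (its y) x 60 mm high, walls and floor 8 mm. Origin: centre of the underside. Its front, with the staple on a bracket, faces its -x.
- staple (a point): Centre of the steel staple's eye, 116 mm in front (-x) of the chest's origin, 77 mm above it: an upside-down U of 7 mm bar, legs 24 mm apart along the chest's x, top at z = 94 mm. It comes up through the slot of the lid's strap; the pin runs through it along the chest's y.
- lid: Loose plywood lid, 162 x 192 x 8 mm, 0.3 kg, on the chest's rim, axes as the chest's. Origin: centre of the board's underside (60 mm above the chest's origin). Two cleats below it reach 8 mm into the chest; laid down it stands on them. Its hasp strap, 44 mm wide, reaches 146 mm to -x of the origin, slot 3 mm loose round the staple: lift it straight up 40 mm first; the pin locks it.
- lid_handle (a point): Centre of the lid's bar handle, over the lid's centre of mass: a bar 96 mm long along the lid's y, 14 mm thick (x), 12 mm high, centred at x = -10, z = +36 mm from the lid's origin, 22 mm of free space below it to the board. Axes as the lid's.
- pin: Loose steel retaining pin, 10 mm round, 0.05 kg, lying level through the staple on the strap. Origin: on its axis where it crosses the staple (at point staple at the start). Along its y: tail end at -26 mm, head at +y. Axes as the chest's. It slides out freely towards +y, the head's side, and is clear after 35 mm.
- pin_head (a point): Centre of the pin's head, a flat grip 12 mm thick (pin's x), 22 mm long (y), 18 mm high (z), 45 mm along +y from the pin's origin, in free space 30 mm in front of the chest's front wall.
- dish: Shallow white plastic dish, fixed, 128 mm across the rim, 14 mm high; origin at the centre of its underside. It stands behind and beside the chest, on either side.
- mat: Black rubber mat fixed on the bench left or right of the chest, 260 (x) x 250 (y) x 4 mm; origin at the centre of its underside. The lid with its strap lies wholly on it when their axes agree and the board's centre is 30 mm in +x of the mat's centre.
- block: Loose steel setup block with drilled holes, 76 (x) x 51 (y) x 25 (z) mm, about 0.55 kg; origin at the centre of its underside. It lies flat on the floor of the chest (8 mm up) near the middle, its long side roughly along the chest's x, at least 35 mm free at either long side.
- setting_plate: Aluminium plate fixed on the bench, 240 (x) x 120 (y) x 18 mm, on the other side of the chest than the mat; origin at the centre of its underside. On it the lower course of two setup blocks lies end to end along its x.
- course_joint (a point): Point on the plate's centre, at the top of the lower course (43 mm above the plate's underside), over the joint of the two lower blocks. Axes as the plate's: x along the course.
- lower_1: Lower loose block at the -x end of the course, same size as the other (76 x 51 x 25 mm); origin at the centre of its underside.
- lower_2: Lower loose block at the +x end of the course, same size; origin at the centre of its underside.
- vee: Bystander: ground steel vee block, 59 x 78 x 40 mm, loose; stands behind and beside the chest; the dish is on the other side.
- drift: Bystander: loose brass drift (round bar), 148 mm long, 16 mm high, lying behind the chest.

How it is judged:
On the way, in this order (a step that is already met when the one before it is completed fails the run):
1. the pin is pulled clear of the staple while the lid stays on the chest (distance between pin and chest above 0.165 m and distance between lid and chest below 0.068 m), for 0.1 s.
2. the pin lies in the dish, let go, the lid still on the chest (horizontal distance between pin and dish below 0.055 m and z of pin in the frame of dish below 0.03 m and linear speed of pin below 0.02 m/s and contact force between the fingers and pin below 0.05 N and distance between lid and chest below 0.068 m), for 0.2 s.
3. the lid is lifted free, held level above the chest's rim (z of lid in the frame of chest above 0.1 m and angle between lid's own z axis and vertical below 0.4 rad), for 0.1 s.
4. the lid lies handle up on the mat, let go (x of lid in the frame of mat between -0.06 and 0.06 m and y of lid in the frame of mat between -0.06 and 0.06 m and z of lid in the frame of mat below 0.018 m and angle between lid's own z axis and vertical below 0.1 rad and linear speed of lid below 0.02 m/s and contact force between the fingers and lid below 0.05 N), for 0.2 s.
5. the block lies across the joint of the lower course (x of block in the frame of course_joint between -0.009 and 0.009 m and y of block in the frame of course_joint between -0.009 and 0.009 m and z of block in the frame of course_joint between -0.005 and 0.005 m and angle between the x axis of block and the x axis of setting_plate, either way round below 0.12 rad and angle between block's own z axis and vertical below 0.06 rad and linear speed of block below 0.02 m/s), for 0.2 s.
At the end, for the whole second after the job is handed in: All let go and at rest: pin in the dish (within 55 mm of its centre); lid flat, handle up, on the mat (board centre within 60 mm of the mat's along each of its sides); block flat on both lower blocks, within 9 mm and 0.12 rad of centred along and across the course (all of step 5 and horizontal distance between pin and dish below 0.055 m and z of pin in the frame of dish below 0.03 m and linear speed of each of pin, lid below 0.02 m/s and x of lid in the frame of mat between -0.06 and 0.06 m and y of lid in the frame of mat between -0.06 and 0.06 m and z of lid in the frame of mat below 0.018 m and angle between lid's own z axis and vertical below 0.1 rad); the robot touches nothing.
It fails at once if a lower block was shifted by more than 12 mm (distance of any of lower_1, lower_2 from where it was at the start of the episode above 0.012 m).
It fails at once if a bystander (vee block, drift) was moved by more than 30 mm (distance of any of vee, drift from where it was at the start of the episode above 0.03 m).
It also fails if it takes over 72 s, if anything falls off the work surface, if the arm or the gripper's body presses on something with over 40 N, if the wrist force passes 120 N, or if a joint passes its speed limit or range.

## Working session

There is one attempt and no reset: what is moved stays moved. The work goes in short steps, Python scripts to look and compute and a tool call to move; the robot and the scene stay as the last step left them, time stands still between calls to the robot, and variables do not carry over. Pictures are saved under pics/ and viewed, at most 10 in all, crops included, and the job is handed in when it is done.

Besides the shell and the picture viewer there is one more tool, called after ">>>" as name(argument=value, ...), one argument or row to a line, values as JSON. send_rows: Moves the arm, as the interface text tells. Scaled input: -1 to 1 covers 75 cm each way for a shift and 180 degrees each way for a turn. Its arguments: {"type":"object","properties":{"plan":{"type":"array","items":{"type":"array"}},"grip_force":{"type":"number"}},"required":["plan"]}

```bash
mkdir -p pics; ls
python3 - <<'E'
from rig import sensors, imaging, ctrl
import cv2
s=sensors.sense(); print({k:(v if not hasattr(v,'round') else v) for k,v in s.items()}); print(ctrl.grasp_offset)
for n in("scene","top"):
    d=imaging.snapshot(n); cv2.imwrite(f"pics/{n}0.png",d["color"]); print(n,d["intrinsics"],d["dist"],d["R"],d["t"])
    for l in["chest","staple","lid","lid_handle","pin","pin_head","dish","mat","block","setting_plate","lower_1","vee","drift"]:
        print(l,[(q["centre"],round(q["p"],2)) for q in imaging.spot_in(n,l)][:3])
E
```

```text
pics
{'time_s': 0.0, 'joint_pos': array([-1.43512559e+00,  8.79589441e-02,  1.37223835e+00, -3.85605447e-05,
        1.68359597e+00, -1.03121599e-01]), 'qvel': array([-0.00091585,  0.00087017, -0.00170961,  0.00047502, -0.0009911 ,
        0.00251272]), 'joint_efforts': array([ 7.73013599e-04, -3.40187895e+01, -3.02423000e+01,  7.19233369e-02,
        3.30881635e-02, -1.77023749e-04]), 'tcp_pos': array([ 0.12998772, -0.5338562 ,  0.20431009]), 'eef_rot': array([-3.11704360e+00, -3.73934862e-01,  1.16357928e-04]), 'contact_force': array([-0.05582491,  0.2059205 ,  0.18321074]), 'wrist_torque': array([-0.01428458,  0.00566919,  0.02061492]), 'finger_force': 0.0, 'finger_gap': 1.0038241933704612}
-0.0188
scene [[468.34932181   0.         309.1515334 ]
 [  0.         468.34932181 252.13141742]
 [  0.           0.           1.        ]] [-0.11549684  0.          0.          0.          0.        ] [[ 0.96401529  0.26580175  0.00489399]
 [ 0.21902368 -0.78365657 -0.58130114]
 [-0.15067565  0.56145508 -0.81367379]] [-0.56102719 -0.08985579  1.20686225]
chest [([302.6, 282.9], 0.95), ([305.5
[... 773 characters left out ...]
0.        ] [[ 0.02036647 -0.99968911  0.01438334]
 [-0.99533432 -0.02163064 -0.0940304 ]
 [ 0.09431229 -0.01240117 -0.99546542]] [-0.02252116  0.59102945  1.40227897]
chest [([297.3, 266.2], 0.4)]
staple [([300.3, 270.9], 0.47), ([299.5, 230.8], 0.16)]
lid [([296.0, 234.3], 0.79), ([183.6, 286.4], 0.43), ([309.4, 166.6], 0.33)]
lid_handle [([299.5, 231.7], 0.68)]
pin []
pin_head [([383.9, 216.5], 0.7), ([287.8, 270.3], 0.56)]
dish [([382.9, 214.9], 0.95)]
mat [([431.3, 292.6], 0.95), ([297.7, 232.1], 0.59)]
block []
setting_plate [([192.5, 269.2], 0.61), ([180.0, 258.6], 0.4)]
lower_1 [([185.1, 285.9], 0.7), ([179.0, 257.3], 0.55)]
vee [([232.3, 211.0], 0.71)]
drift [([312.2, 165.0], 0.74)]
```

View pics/scene0.png

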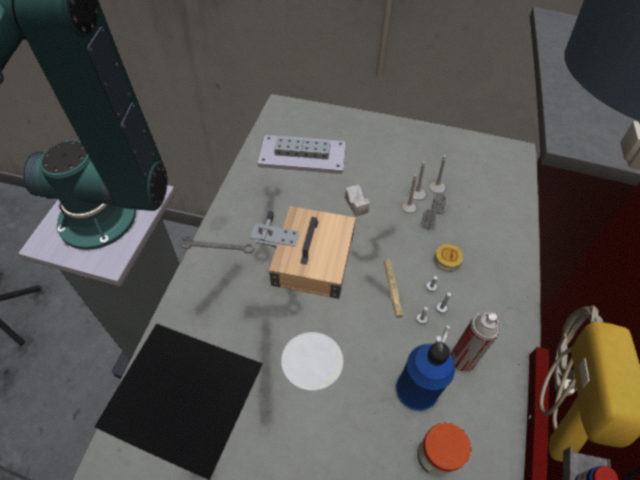

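View pics/top0.png

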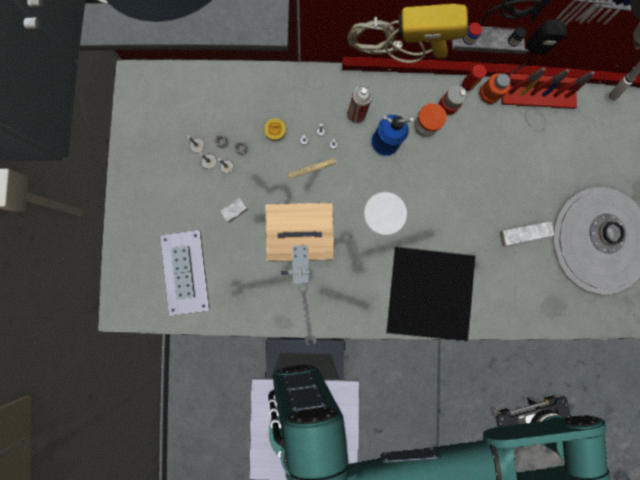

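The scene view shows the chest with lid (315,250), the strap and pin at (268,225), the mat at lower left and the dish at (312,360). The plate with its course is at (303,150), the vee block at (357,200) and the drift at (394,287). The top view agrees: mat on the right (world −y), plate on the left (+y).

Next I fit the box models to the masks in both views.

```bash
cat > h.py <<'E'
import numpy as np, cv2
from scipy.optimize import minimize, least_squares
from rig import sensors, imaging, ctrl
def snap(n): return imaging.snapshot(n)
def proj(d,X):
    return cv2.projectPoints(np.asarray(X,float).reshape(-1,3),cv2.Rodrigues(d["R"])[0],d["t"],d["intrinsics"],np.array(d["dist"]))[0].reshape(-1,2)
def tri(ds,ps):
    f=lambda X: np.concatenate([proj(d,X)[0]-p for d,p in zip(ds,ps)])
    r=least_squares(f,[.4,0,.05]); return r.x,np.abs(r.fun).max()
def ray(d,p,z):
    u=cv2.undistortPoints(np.array([[p]],float),d["intrinsics"],np.array(d["dist"]))[0,0]
    v=d["R"].T@np.array([u[0],u[1],1]); c=-d["R"].T@d["t"]; return c+v*(z-c[2])/v[2]
def box(x0,x1,y0,y1,z0,z1): return np.array([[x,y,z] for x in(x0,x1) for y in(y0,y1) for z in(z0,z1)])
def place(B,q,z=0):
    c,s=np.cos(q[2]),np.sin(q[2]); return B@np.array([[c,-s,0],[s,c,0],[0,0,1]]).T+[q[0],q[1],z]
def sil(d,boxes,q,z,S=4):
    m=np.zeros((480*S,640*S),np.uint8)
    for B in boxes:
        h=cv2.convexHull(((proj(d,place(B,q,z))+.5)*S-.5).astype(np.float32)).reshape(-1,2)
        cv2.fillConvexPoly(m,np.round(h*16).astype(np.int32),1,shift=4)
    return m
def fit(ds,masks,boxes,q0,z=0):
    S=4; M=[cv2.resize(m.astype(np.float32),None,fx=S,fy=S,interpolation=cv2.INTER_LINEAR)>.5 for m in masks]
    def f(v):
        q=v*[.01,.01,.05]; c=0
        for d,m in zip(ds,M):
            s=sil(d,boxes,q,z)>0; c+=1-(s&m).sum()/(s|m).sum()
        return c/len(ds)
    v0=np.array(q0)/[.01,.01,.05]
    for k in(1.,.4):
        r=minimize(f,v0,method="Nelder-Mead",options=dict(initial_simplex=np.vstack([v0,v0+np.eye(3)*k]),xatol=.01,fatol=1e-4,maxiter=70)); v0=r.x
    return r.x*[.01,.01,.05],r.fun
E
python3 - <<'E'
from h import *
D={n:snap(n) for n in("scene","top")}
pic={n:cv2.resize(D[n]["color"],None,fx=3,fy=3,interpolation=cv2.INTER_CUBIC) for n in D}
col=[(0,0,255),(0,255,0),(255,0,0),(0,255,255),(255,0,255),(255,255,0),(0,128,255),(255,128,0)]
out={}
for i,l in enumerate(["chest","lid","lid_handle","pin","pin_head","dish","mat","setting_plate","lower_1","vee","drift"]):
    for n in D:
        for q in imaging.masks_of(n,l)[:3]:
            m=q["region"]; ys,xs=np.nonzero(m)
            print(l,n,np.round(q["centre"],1),round(q["p"],2),m.sum(),(xs.min(),xs.max(),ys.min(),ys.max()))
            out.setdefault(f"{l}|{n}",[]).append(m)
            c,_=cv2.findContours(cv2.resize(m.astype(np.uint8),None,fx=3,fy=3,interpolation=cv2.INTER_NEAREST),0,1)
            if l!="chest": cv2.drawContours(pic[n],c,-1,col[i%8],1)
import pickle; pickle.dump((D,out),open("m0.pkl","wb"))
a=pic["top"][570:900,450:1250]; cv2.imwrite("pics/t1.png",a)
b=pic["scene"][380:980,520:1120]; cv2.imwrite("pics/s1.png",b)
E
```

```text
chest scene [301.6 282.2] 0.72 1122 (np.int64(256), np.int64(340), np.int64(226), np.int64(298))
lid scene [312.3 246.1] 0.88 5122 (np.int64(252), np.int64(355), np.int64(207), np.int64(285))
lid top [298.7 234.8] 0.92 3969 (np.int64(265), np.int64(333), np.int64(204), np.int64(282))
lid top [312.2 166.8] 0.36 231 (np.int64(290), np.int64(334), np.int64(160), np.int64(176))
lid_handle scene [308.9 244.2] 0.94 5080 (np.int64(251), np.int64(354), np.int64(208), np.int64(284))
pin scene [264.9 223.1] 0.56 113 (np.int64(261), np.int64(273), np.int64(212), np.int64(240))
pin top [291.5 269.9] 0.66 97 (np.int64(280), np.int64(308), np.int64(270), np.int64(273))
pin_head scene [269.6 217.6] 0.67 116 (np.int64(261), np.int64(273), np.int64(212), np.int64(240))
pin_head top [287.7 272.2] 0.45 76 (np.int64(281), np.int64(306), np.int64(270), np.int64(273))
pin_head top [301.9 270.4] 0.3 54 (np.int64(298), np.int64(302), np.int64(265), np.int64(277))
dish scene [310.5 358.3] 0.98 2847 (np.int64(282), np.int64(342), np.int64(331), np.int64(389))
dish top [383.5 214.4] 0.91 1388 (np.int64(364), n
[... 692 characters left out ...]
03), np.int64(136), np.int64(156))
lower_1 scene [318.2 151.6] 0.96 509 (np.int64(302), np.int64(330), np.int64(139), np.int64(158))
lower_1 top [181.5 257. ] 0.91 476 (np.int64(171), np.int64(191), np.int64(245), np.int64(273))
lower_1 top [185.6 282.7] 0.63 514 (np.int64(174), np.int64(194), np.int64(272), np.int64(299))
vee scene [355.7 203. ] 0.62 536 (np.int64(345), np.int64(369), np.int64(185), np.int64(216))
vee top [234.  210.3] 0.69 363 (np.int64(222), np.int64(246), np.int64(199), np.int64(222))
drift scene [394.3 286.3] 0.97 425 (np.int64(384), np.int64(402), np.int64(260), np.int64(317))
drift top [312.3 164.5] 0.52 323 (np.int64(289), np.int64(335), np.int64(158), np.int64(177))
```

View pics/t1.png

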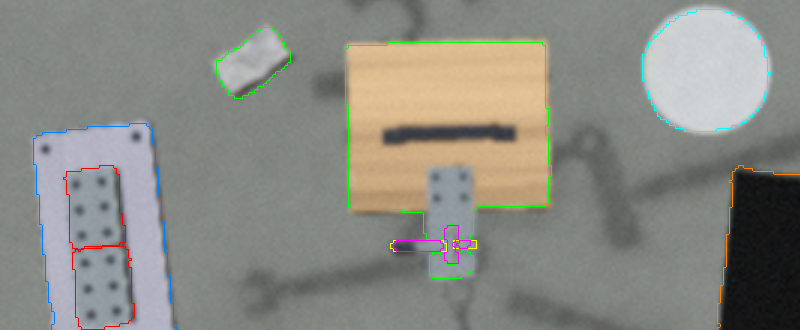

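View pics/s1.png

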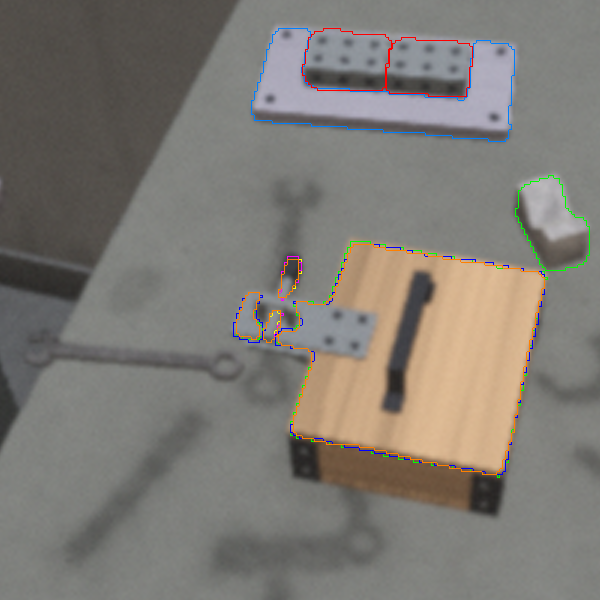

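The outlines match the images: lid with strap, both lower blocks, plate, and the pin head as the dark piece at top px (284,272) and scene px (271,215).

Run:
```python
from h import *
import pickle
D,O=pickle.load(open("m0.pkl","rb")); sc,tp=D["scene"],D["top"]
lidb=[box(-.081,.081,-.096,.096,0,.008),box(-.146,-.03,-.022,.022,.008,.012)]
union=lambda k:np.any(O[k][:2],axis=0)
J={"lid":(lidb,O["lid|scene"][0],O["lid|top"][0],.06,[.42,.02,0]),
"mat":([box(-.13,.13,-.125,.125,0,.004)],O["mat|scene"][0],O["mat|top"][0],0,[.25,-.33,0]),
"plate":([box(-.12,.12,-.06,.06,0,.018),box(-.076,.076,-.0255,.0255,.018,.043)],O["setting_plate|scene"][0]|union("lower_1|scene"),O["setting_plate|top"][0]|union("lower_1|top"),0,[.33,.33,0]),
"course":([box(-.076,.076,-.0255,.0255,0,.025)],union("lower_1|scene"),union("lower_1|top"),.018,[.33,.33,0]),
"dish":([np.array([[r*np.cos(a),r*np.sin(a),z] for a in np.linspace(0,6.28,40) for r,z in((.064,.014),(.05,0))])],O["dish|scene"][0],O["dish|top"][0],0,[.5,-.2,0])}
for k,(B,ms,mt,z,q0) in J.items():
    r=ray(tp,np.argwhere(mt).mean(0)[::-1],z+.02); q0=[r[0]+(.02 if k=="lid" else 0),r[1],.1 if k in("plate","course") else 0]
    for nm,ds,M in(("both",[sc,tp],[ms,mt]),("scene",[sc],[ms]),("top",[tp],[mt])):
        q,c=fit(ds,M,B,q0,z); print(k,nm,np.round(q,4),round(c,3)); q0=q if nm=="both" else q0
# dark parts
P={}
for n,d in D.items():
    g=d["color"].max(2); m=cv2.erode(O["lid|"+n][0].astype(np.uint8),np.ones((5,5)))>0
    k=m&(g<85); nl,L,st,ce=cv2.connectedComponentsWithStats(k.astype(np.uint8)); i=1+st[1:,4].argmax(); P[n]=ce[i]; print("handle",n,st[i],ce[i])
print(tri([sc,tp],[P["scene"],P["top"]]))
hd={}
for n,d,(x0,x1,y0,y1) in(("scene",sc,(266,277,209,222)),("top",tp,(277,293,267,277))):
    g=255-d["color"][y0:y1,x0:x1].max(2).astype(float); print(np.round(255-g).astype(int))
```

```text
lid both [0.5845 0.028  0.0519] 0.057
lid scene [0.5852 0.0273 0.0503] 0.05
lid top [0.5832 0.0283 0.0512] 0.057
mat both [ 0.4104 -0.3728 -0.0894] 0.018
mat scene [ 0.4105 -0.3729 -0.09  ] 0.018
mat top [ 0.4106 -0.3724 -0.088 ] 0.017
plate both [0.4584 0.367  0.1507] 0.049
plate scene [0.4587 0.3692 0.1545] 0.056
plate top [0.4585 0.3666 0.1484] 0.036
course both [0.4597 0.3682 0.1607] 0.078
course scene [0.4602 0.3698 0.17  ] 0.059
course top [0.4588 0.3666 0.1407] 0.077
dish both [ 0.6501 -0.2278 -0.0191] 0.044
dish scene [ 0.6507 -0.2277 -0.0036] 0.031
dish top [ 0.6478 -0.2284 -0.0227] 0.041
handle scene [302 218  16  45 224] [308.35714286 239.45535714]
handle top [278 232  43   5 132] [298.96969697 234.09848485]
(array([0.57319906, 0.02656436, 0.07576381]), np.float64(0.4094040724621948))
[[109 108 100  99 101 103 108 115 118 127 126]
 [106 103  98  95  92  98 104 114 123 125 129]
 [104  99  90  79  78  82  91 107 121 126 131]
 [105  96  81  72  71  72  76  93 120 129 130]
 [104  92  75  70  71  71  69  84 116 127 130]
 [104  88  75  72  69  68  64  81 113 126 128]
 [100  83  
[... 289 characters left out ...]
110  81  93 116 123 126 130]]
[[133 133 131 131 128 121 118 113 109 102 105 107 104 110 116 130]
 [131 134 130 132 126 120 118 114 108 101 104 105 107 109 119 131]
 [131 133 132 130 126 119 116 112 106 103 109 104 114 122 125 133]
 [135 132 124 117 109 101 103  98  96  97 103 118 126 132 136 144]
 [131 128 125 108  89  82  81  83  82  83  97 121 140 145 149 152]
 [128 126 124 107  82  72  65  71  75  71  88 117 142 152 152 154]
 [129 130 121 109  87  76  74  69  73  70  80  96 124 134 134 141]
 [128 127 128 113  94  78  77  77  77  82  83  95 111 117 119 124]
 [121 118 120 117 106 100  94  93  97  94  98 104 108 110 113 124]
 [113 111 115 113 111 108 104 106 104 107 104 107 112 108 105 122]]
```

Both views agree to about 2 mm. Next I check the heights and the pin head, and compute the first move.

```bash
cat >> h.py <<'E'
from scipy.spatial.transform import Rotation as Ro
def go(p,yaw):
    """yaw: direction (rad) of tool y in world, tool down; prints normalised shift and turn from the present pose"""
    s=sensors.sense(); R0=Ro.from_rotvec(s["eef_rot"])
    best=None
    for a in(yaw,yaw+np.pi):
        y=np.array([np.cos(a),np.sin(a),0]); z=np.array([0,0,-1.]); R1=Ro.from_matrix(np.c_[np.cross(y,z),y,z])
        w=(R0.inv()*R1).as_rotvec()
        if best is None or np.linalg.norm(w)<np.linalg.norm(best): best=w
    dp=R0.inv().apply(np.asarray(p)-s["tcp_pos"])
    print("shift",np.round(dp/.75,4),"turn",np.round(best/np.pi,4),"rows",np.ceil(max(np.linalg.norm(dp)/.05,np.linalg.norm(best)/.15)),"tcp",np.round(s["tcp_pos"],4),"tool y",np.round(np.degrees(np.arctan2(*R0.as_matrix()[[1,0],1])),1),"j6",round(s["joint_pos"][5],2))
E
python3 - <<'E'
from h import *
import pickle
D,O=pickle.load(open("m0.pkl","rb")); sc,tp=D["scene"],D["top"]
q=[.5842,.0278,.0515]
print("head tri",tri([sc,tp],[[270,214.9],[284,272.3]]))
H=place(np.array([[-.116,.045,.077],[-.116,0,.077],[-.01,0,.096],[-.01,.048,.102],[-.01,-.048,.102],[-.116,.047,.064],[-.116,.047,.2]]),q)
print(np.round(H,4)); print(np.round(proj(sc,H),1)); print(np.round(proj(tp,H),1))
# lid height by stereo: corners
for z in(.05,.06,.07):
    B=[box(-.081,.081,-.096,.096,0,.008),box(-.146,-.03,-.022,.022,.008,.012)]
    print(z,fit([sc,tp],[O["lid|scene"][0],O["lid|top"][0]],B,q,z))
go(H[6],.0515)
E
```

```text
head tri (array([0.46603607, 0.0670895 , 0.0820806 ]), np.float64(0.37322076361226664))
[[ 0.466   0.0668  0.077 ]
 [ 0.4684  0.0218  0.077 ]
 [ 0.5742  0.0273  0.096 ]
 [ 0.5717  0.0752  0.102 ]
 [ 0.5767 -0.0207  0.102 ]
 [ 0.4659  0.0688  0.064 ]
 [ 0.4659  0.0688  0.2   ]]
[[269.8 216.4]
 [264.6 231. ]
 [309.3 233.9]
 [313.8 216.2]
 [304.5 249.1]
 [270.3 219.3]
 [266.5 179.3]]
[[284.  271.9]
 [300.  271.5]
 [298.8 233.5]
 [281.6 233.9]
 [315.9 232.8]
 [283.5 272. ]
 [281.2 271.6]]
0.05 (array([0.58367228, 0.03195523, 0.0501966 ]), np.float64(0.07203147973689344))
0.06 (array([0.58474684, 0.02781842, 0.0487527 ]), np.float64(0.057416324282715314))
0.07 (array([0.58519059, 0.02612821, 0.04646021]), np.float64(0.10065264381273858))
shift [ 0.6253 -0.6755  0.0073] turn [ 0.      0.     -0.4404] rows 14.0 tcp [ 0.1301 -0.5344  0.2055] tool y -76.3 j6 -0.1
```

The triangulated pin head agrees with the model (z 0.082 against 0.077). Moving above it now.

>>> send_rows(
  plan=[
    [-0.36,[0.313,-0.338,0.0],[0,0,-0.22]],
    [-0.36,[0.313,-0.338,0.0],[0,0,-0.22]],
    [-0.36,[0.313,-0.338,0.0],[0,0,-0.22]],
    [-0.36,[0.313,-0.338,0.0],[0,0,-0.22]],
    [-0.36,[0.313,-0.338,0.0],[0,0,-0.22]],
    [-0.36,[0.313,-0.338,0.0],[0,0,-0.22]],
    [-0.36,[0.313,-0.338,0.0],[0,0,-0.22]],
    [-0.36,[0.313,-0.338,0.0],[0,0,-0.22]],
    [-0.36,[0.313,-0.338,0.0],[0,0,-0.22]],
    [-0.36,[0.313,-0.338,0.0],[0,0,-0.22]],
  ],
)

```text
time_s: 3.6
tcp_pos: [0.2979, -0.2334, 0.2055]
eef_rot: [2.808, 1.407, -0.001]
contact_force: [-0.4, -1.1, -0.1]
finger_gap: 0.319
finger_force: 0.0
```

```bash
python3 -c "
from h import *
go([.4659,.0688,.2],.0515)"
```

```text
shift [ 0.4569 -0.0618  0.007 ] turn [-0.000e+00  2.000e-04 -2.207e-01] rows 7.0 tcp [ 0.2979 -0.2334  0.2055] tool y -36.8 j6 -0.17
```

>>> send_rows(
  plan=[
    [-0.36,[0.457,-0.062,0.007],[0,0,-0.2205]],
    [-0.36,[0.457,-0.062,0.007],[0,0,-0.2205]],
    [-0.36,[0.457,-0.062,0.007],[0,0,-0.2205]],
    [-0.36,[0.457,-0.062,0.007],[0,0,-0.2205]],
    [-0.36,[0.457,-0.062,0.007],[0,0,-0.2205]],
    [-0.36,[0.457,-0.062,0.007],[0,0,-0.2205]],
    [-0.36,[0.457,-0.062,0.007],[0,0,-0.2205]],
    [-0.36,[0.457,-0.062,0.007],[0,0,-0.2205]],
    [-0.36,[0.457,-0.062,0.007],[0,0,-0.2205]],
    [-0.36,[0.457,-0.062,0.007],[0,0,-0.2205]],
  ],
)

```text
time_s: 4.6
tcp_pos: [0.4658, 0.068, 0.2]
eef_rot: [-2.167, -2.275, 0.002]
contact_force: [-0.1, 0.4, 0.8]
finger_gap: 0.319
finger_force: 0.0
```

```bash
python3 -c "
from h import *
go([.4659,.0688,.066],.0515)
for n in ('scene','top'):
    d=snap(n); T=sensors.sense()['tcp_pos']; print(proj(d,T)); print([ (q['centre'],q['p']) for q in imaging.spot_in(n,'pin_head')])
    x,y=proj(d,T)[0]; x=int(x);y=int(y)
    cv2.imwrite('pics/a%s.png'%n,cv2.resize(d['color'][y-50:y+60,x-60:x+60],None,fx=4,fy=4,interpolation=cv2.INTER_CUBIC))
a=cv2.imread('pics/ascene.png');b=cv2.imread('pics/atop.png');cv2.imwrite('pics/a.png',cv2.resize(np.hstack([a,b]),(800,366)))
"
```

```text
shift [0.0012 0.0003 0.1786] turn [-0.0003  0.0002 -0.0009] rows 3.0 tcp [0.4658 0.068  0.2   ] tool y 2.8 j6 -0.02
[[266.27569978 179.53883616]]
[([354.3, 202.3], 0.54), ([269.4, 221.8], 0.48)]
[[281.39629214 271.67387855]]
[]
```

View pics/a.png

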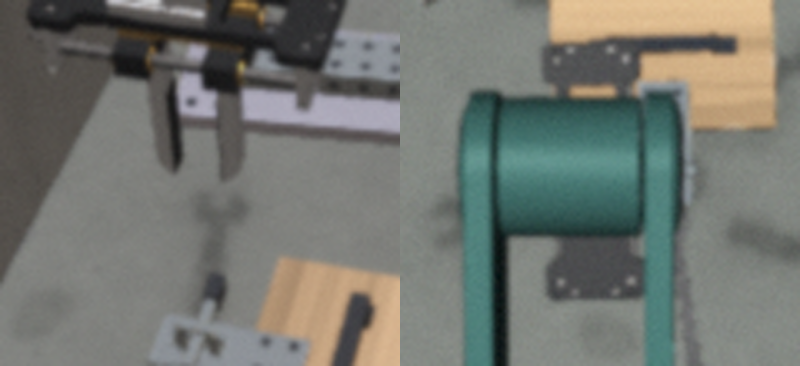

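The left half shows the fingertips at (172,170) and (232,178), straddling the line down to the pin head at (215,285). Descending and gripping.

>>> send_rows(
  plan=[
    [-0.36,[0.001,0,0.06],[0,0,0]],
    [-0.36,[0.001,0,0.1],[0,0,0]],
    [-0.36,[0.001,0,0.14],[0,0,0]],
    [-0.36,[0.001,0,0.178],[0,0,0]],
    [-0.36,[0.001,0,0.178],[0,0,0]],
    [-1,[0.001,0,0.178],[0,0,0]],
    [-1,[0.001,0,0.178],[0,0,0]],
    [-1,[0.001,0,0.178],[0,0,0]],
    [-1,[0.001,0,0.178],[0,0,0]],
    [-1,[0.001,0,0.178],[0,0,0]],
  ],
  grip_force=20,
)

```text
time_s: 5.8
tcp_pos: [0.4673, 0.0706, 0.0686]
eef_rot: [2.161, 2.276, 0.004]
contact_force: [0.4, -0.4, 4.4]
finger_gap: 0.121
finger_force: 20.0
```

>>> send_rows(
  plan=[
    [-1,[0.021,0,-0.002],[0,0,0]],
    [-1,[0.041,0,-0.002],[0,0,0]],
    [-1,[0.061,0,-0.002],[0,0,0]],
    [-1,[0.081,0,-0.002],[0,0,0]],
    [-1,[0.101,0,-0.002],[0,0,0]],
    [-1,[0.121,0,-0.002],[0,0,0]],
    [-1,[0.145,0,-0.002],[0,0,0]],
    [-1,[0.145,0,-0.002],[0,0,0]],
    [-1,[0.145,0,-0.002],[0,0,0]],
  ],
)

```text
time_s: 6.7
tcp_pos: [0.4599, 0.1791, 0.0679]
eef_rot: [2.162, 2.279, -0.002]
contact_force: [0.5, 0.1, -0.7]
finger_gap: 0.126
finger_force: 20.0
```

Run:
```python
from h import *
go([.645,-.198,.2],.0515)
d=snap('scene'); T=sensors.sense()['tcp_pos']; x,y=proj(d,T)[0].astype(int)
print(x,y); cv2.imwrite('pics/b.png',cv2.resize(d['color'][y-50:y+100,x-80:x+120],None,fx=4,fy=4,interpolation=cv2.INTER_CUBIC))
```

```text
shift [-0.5153  0.2198 -0.1758] turn [-0.0002  0.0003  0.0004] rows 9.0 tcp [0.4599 0.1791 0.0679] tool y 3.0 j6 0.2
281 185
```

View pics/b.png

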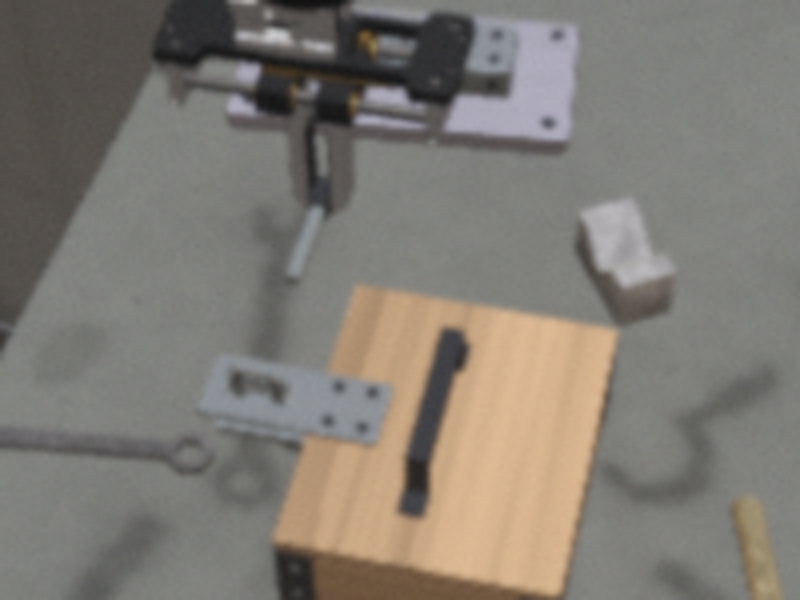

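The pin is clear of the staple and held level, with its tail at crop (293,277), and the lid has not moved. I raise it and carry it to the dish.

>>> send_rows(
  plan=[
    [-1,[0,0,-0.06],[0,0,0]],
    [-1,[0,0,-0.12],[0,0,0]],
    [-1,[0,0,-0.176],[0,0,0]],
    [-1,[-0.14,0.055,-0.176],[0,0,0]],
    [-1,[-0.18,0.075,-0.176],[0,0,0]],
    [-1,[-0.24,0.1,-0.176],[0,0,0]],
    [-1,[-0.28,0.12,-0.176],[0,0,0]],
    [-1,[-0.33,0.14,-0.176],[0,0,0]],
    [-1,[-0.37,0.16,-0.176],[0,0,0]],
    [-1,[-0.37,0.16,-0.176],[0,0,0]],
  ],
)

```text
time_s: 7.75
tcp_pos: [0.5952, -0.0982, 0.1984]
eef_rot: [2.172, 2.27, -0.004]
contact_force: [0.2, 0.5, -1.3]
finger_gap: 0.127
finger_force: 20.0
```

```bash
python3 -c "
from h import *
go([.647,-.198,.2],.0515)"
```

```text
shift [-0.1359  0.0631 -0.002 ] turn [-0.0006  0.0007 -0.0024] rows 3.0 tcp [ 0.5952 -0.0982  0.1984] tool y 2.5 j6 -0.3
```

>>> send_rows(
  plan=[
    [-1,[-0.05,0.023,0],[0,0,0]],
    [-1,[-0.1,0.045,0],[0,0,0]],
    [-1,[-0.136,0.063,0],[0,0,0]],
    [-1,[-0.136,0.063,0],[0,0,0]],
    [-1,[-0.136,0.063,0.05],[0,0,0]],
    [-1,[-0.136,0.063,0.1],[0,0,0]],
    [-1,[-0.136,0.063,0.15],[0,0,0]],
    [-1,[-0.136,0.063,0.19],[0,0,0]],
    [-1,[-0.136,0.063,0.22],[0,0,0]],
    [-1,[-0.136,0.063,0.22],[0,0,0]],
  ],
)

```text
time_s: 8.75
tcp_pos: [0.6431, -0.1889, 0.0304]
eef_rot: [-2.156, -2.272, 0.006]
contact_force: [-1.1, 0.0, -1.3]
finger_gap: 0.126
finger_force: 20.0
```

>>> send_rows(
  plan=[
    [-1,[0,0,0.015],[0,0,0]],
    [-1,[0,0,0.03],[0,0,0]],
    [-1,[0,0,0.03],[0,0,0]],
  ],
)

```text
time_s: 9.05
tcp_pos: [0.6462, -0.1906, 0.0118]
eef_rot: [-2.162, -2.277, 0.001]
contact_force: [0.2, -0.2, -1.4]
finger_gap: 0.127
finger_force: 20.0
```

```bash
python3 -c "
from h import *
go([.647,-.198,.2],.0515); print(sensors.sense()['contact_force'])
d=snap('scene'); x,y=311,340; cv2.imwrite('pics/c.png',cv2.resize(d['color'][y-75:y+75,x-80:x+80],None,fx=4,fy=4,interpolation=cv2.INTER_CUBIC))"
```

```text
shift [-9.700e-03  2.000e-04 -2.509e-01] turn [-0.0005 -0.0002  0.0001] rows 4.0 tcp [ 0.6462 -0.1906  0.0118] tool y 3.0 j6 -0.42
[ 0.22246342 -0.22608509 -1.44115614]
```

View pics/c.png

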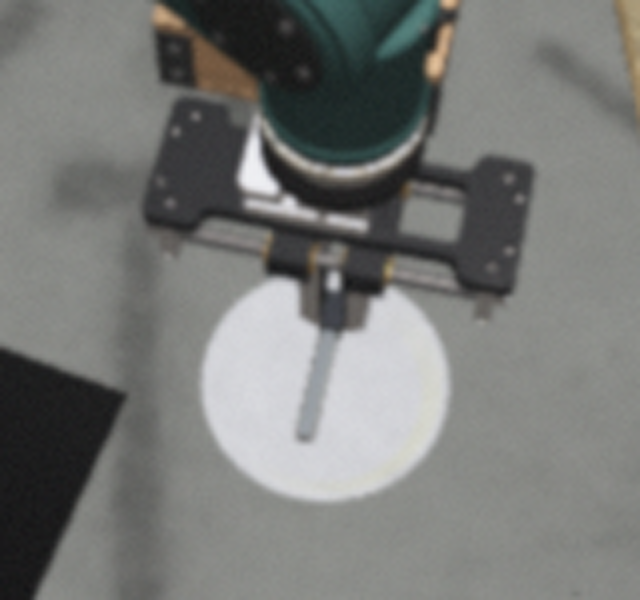

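The pin lies over the dish with its head at crop (330,310) and tail at (303,437). I nudge it 7 mm further in, release and rise.

>>> send_rows(
  plan=[
    [-1,[-0.009,0,0.002],[0,0,0]],
    [-1,[-0.009,0,0.002],[0,0,0]],
    [-0.3,[-0.009,0,0.002],[0,0,0]],
    [-0.3,[-0.009,0,0.002],[0,0,0]],
    [-0.3,[-0.009,0,0.002],[0,0,0]],
    [-0.3,[-0.009,0,-0.04],[0,0,0]],
    [-0.3,[-0.009,0,-0.1],[0,0,0]],
    [-0.3,[-0.009,0,-0.16],[0,0,0]],
    [-0.1,[-0.009,0,-0.22],[0,0,0]],
    [-0.1,[-0.009,0,-0.22],[0,0,0]],
  ],
)

```text
time_s: 10.1
tcp_pos: [0.6509, -0.199, 0.1882]
eef_rot: [2.152, 2.267, 0.01]
contact_force: [0.9, 0.3, 0.8]
finger_gap: 0.443
finger_force: 0.0
```

Run:
```python
from h import *
go([.5742,.0273,.2],.05)
for n in("scene","top"):
    d=snap(n)
    for l in("pin","lid","dish"):
        print(n,l,[(np.round(q['centre'],1),round(q['p'],2),np.round(ray(d,q['centre'],.008),3)) for q in imaging.spot_in(n,l)[:2]])
    g=d['color'].max(2).astype(np.uint8); m=np.zeros_like(g); c=np.array([.6501,-.2278]); cv2.fillPoly(m,[np.round(proj(d,[[c[0]+.055*np.cos(a),c[1]+.055*np.sin(a),.008] for a in np.linspace(0,6.28,40)])).astype(np.int32)],1)
    k=np.argwhere((m>0)&(g<150)); print(n,"dark in dish",len(k),[np.round(ray(d,p[::-1],.01),3) for p in (k.min(0),k.max(0),k.mean(0))] if len(k) else "")
```

```text
shift [ 0.3065 -0.0861 -0.0192] turn [0.0049 0.0023 0.0007] rows 5.0 tcp [ 0.6509 -0.199   0.1882] tool y 3.0 j6 -0.43
scene pin [(array([307.7, 361.6]), 0.65, array([ 0.643, -0.233,  0.008]))]
scene lid [(array([284.8, 232.8]), 0.7, array([0.497, 0.08 , 0.008])), (array([313.1, 355.9]), 0.63, array([ 0.651, -0.218,  0.008]))]
scene dish []
scene dark in dish 59 [array([ 0.639, -0.191,  0.01 ]), array([ 0.658, -0.212,  0.01 ]), array([ 0.648, -0.201,  0.01 ])]
top pin []
top lid [(array([297. , 233.3]), 0.79, array([0.582, 0.034, 0.008])), (array([374.2, 227.5]), 0.3, array([ 0.605, -0.197,  0.008]))]
top dish [(array([371. , 224.3]), 0.56, array([ 0.614, -0.188,  0.008])), (array([182.8, 259.6]), 0.47, array([0.496, 0.373, 0.008]))]
top dark in dish 897 [array([ 0.703, -0.171,  0.01 ]), array([ 0.596, -0.281,  0.01 ]), array([ 0.651, -0.228,  0.01 ])]
```

The pin is in the dish, head at about (0.648, −0.201). Now the lid handle.

>>> send_rows(
  plan=[
    [-0.1,[0.06,-0.017,-0.019],[0.003,0.002,0]],
    [-0.1,[0.12,-0.034,-0.019],[0.003,0.002,0]],
    [-0.1,[0.18,-0.051,-0.019],[0.003,0.002,0]],
    [-0.1,[0.24,-0.068,-0.019],[0.003,0.002,0]],
    [-0.1,[0.29,-0.081,-0.019],[0.003,0.002,0]],
    [-0.1,[0.307,-0.086,-0.019],[0.003,0.002,0]],
    [-0.1,[0.307,-0.086,-0.019],[0.003,0.002,0]],
    [-0.1,[0.307,-0.086,-0.019],[0.003,0.002,0]],
    [-0.1,[0.307,-0.086,-0.019],[0.003,0.002,0]],
  ],
)

```text
time_s: 11.4
tcp_pos: [0.5713, 0.0272, 0.1915]
eef_rot: [-2.158, -2.268, 0.005]
contact_force: [0.8, 0.4, -0.3]
finger_gap: 0.45
finger_force: 0.0
```

Run:
```python
from h import *
go([.5742,.0273,.080],.05)
d=snap("scene")
m=max(imaging.masks_of("scene","dish"),key=lambda q:q["p"],default=None)
g=d['color']; print(proj(d,sensors.sense()['tcp_pos']))
a=cv2.resize(g[160:300,235:375],None,fx=3.5,fy=3.5,interpolation=cv2.INTER_CUBIC); b=cv2.resize(g[320:400,270:350],(490,490),interpolation=cv2.INTER_CUBIC)
cv2.imwrite("pics/d.png",cv2.resize(np.hstack([a,b]),(800,400)))
```

```text
shift [-0.0009  0.0053  0.1486] turn [-0.0032 -0.0018 -0.0001] rows 3.0 tcp [0.5713 0.0272 0.1915] tool y 2.9 j6 -0.1
[[308.16393064 205.60631613]]
```

View pics/d.png

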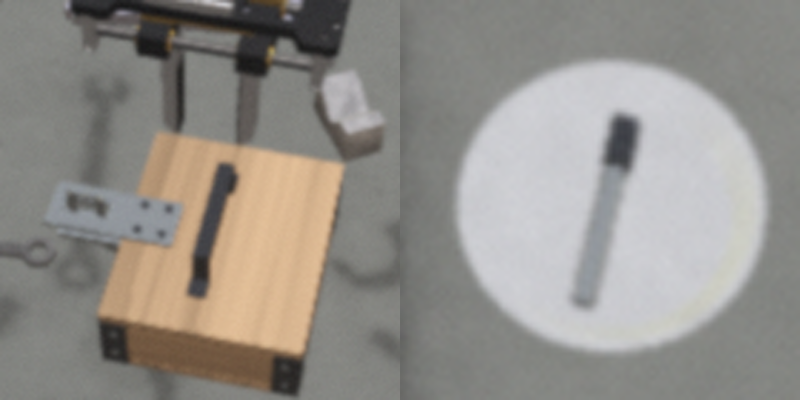

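The right crop shows the pin lying centred in the dish. The left crop shows the fingertips at (172,128) and (245,140), straddling the handle line. Descending to grip the handle.

>>> send_rows(
  plan=[
    [-0.1,[0,0.005,0.04],[-0.002,-0.001,0]],
    [-0.1,[0,0.005,0.08],[-0.002,-0.001,0]],
    [-0.1,[0,0.005,0.12],[-0.002,-0.001,0]],
    [-0.1,[0,0.005,0.148],[-0.002,-0.001,0]],
    [-0.1,[0,0.005,0.148],[-0.002,-0.001,0]],
    [-1,[0,0.005,0.148],[-0.002,-0.001,0]],
    [-1,[0,0.005,0.148],[-0.002,-0.001,0]],
    [-1,[0,0.005,0.148],[-0.002,-0.001,0]],
    [-1,[0,0.005,0.148],[-0.002,-0.001,0]],
    [-1,[0,0.005,0.148],[-0.002,-0.001,0]],
  ],
  grip_force=40,
)

```text
time_s: 12.5
tcp_pos: [0.5745, 0.0296, 0.0824]
eef_rot: [-2.162, -2.277, -0.003]
contact_force: [0.0, 0.2, 3.6]
finger_gap: 0.147
finger_force: 40.0
```

>>> send_rows(
  plan=[
    [-1,[0,0,-0.01],[0,0,0]],
    [-1,[0,0,-0.02],[0,0,0]],
    [-1,[0,0,-0.04],[0,0,0]],
    [-1,[0,0,-0.06],[0,0,0]],
    [-1,[0,0,-0.08],[0,0,0]],
    [-1,[0,0,-0.1],[0,0,0]],
    [-1,[0,0,-0.13],[0,0,0]],
    [-1,[0,0,-0.15],[0,0,0]],
    [-1,[0,0,-0.15],[0,0,0]],
  ],
)

```text
time_s: 13.4
tcp_pos: [0.5757, 0.0293, 0.1974]
eef_rot: [2.162, 2.278, 0.007]
contact_force: [0.4, 0.1, -2.3]
finger_gap: 0.151
finger_force: 40.0
```

Run:
```python
from h import *
# handle target = lid target + R*( -.01,0)
c=np.array([.4104,-.3728]); a=-.0894; u=np.array([np.cos(a),np.sin(a)])
go([*(c+.02*u),.19],a+.0)
```

```text
shift [-0.5277 -0.2215  0.0078] turn [ 0.0011 -0.0008  0.045 ] rows 9.0 tcp [0.5757 0.0293 0.1974] tool y 3.0 j6 -0.1
```

>>> send_rows(
  plan=[
    [-1,[-0.03,-0.012,0],[0,0,0.003]],
    [-1,[-0.08,-0.034,0],[0,0,0.007]],
    [-1,[-0.13,-0.055,0],[0,0,0.011]],
    [-1,[-0.18,-0.076,0],[0,0,0.015]],
    [-1,[-0.23,-0.097,0],[0,0,0.02]],
    [-1,[-0.28,-0.118,0],[0,0,0.024]],
    [-1,[-0.33,-0.139,0],[0,0,0.028]],
    [-1,[-0.38,-0.16,0],[0,0,0.032]],
    [-1,[-0.41,-0.172,0],[0,0,0.035]],
    [-1,[-0.41,-0.172,0],[0,0,0.035]],
  ],
)

```text
time_s: 14.4
tcp_pos: [0.4593, -0.2872, 0.1916]
eef_rot: [-2.286, -2.146, 0.003]
contact_force: [0.7, 0.1, -3.1]
finger_gap: 0.141
finger_force: 40.0
```

Run:
```python
from h import *
c=np.array([.4104,-.3728]); a=-.0894; u=np.array([np.cos(a),np.sin(a)])
go([*(c+.02*u),.034],a)
```

```text
shift [-0.1193 -0.03    0.2099] turn [-0.0018 -0.0008  0.0084] rows 4.0 tcp [ 0.4593 -0.2872  0.1916] tool y -3.6 j6 -0.6
```

>>> send_rows(
  plan=[
    [-1,[-0.04,-0.01,0],[0,0,0.003]],
    [-1,[-0.08,-0.02,0],[0,0,0.006]],
    [-1,[-0.119,-0.03,0.01],[0,0,0.008]],
    [-1,[-0.119,-0.03,0.05],[0,0,0.008]],
    [-1,[-0.119,-0.03,0.09],[0,0,0.008]],
    [-1,[-0.119,-0.03,0.13],[0,0,0.008]],
    [-1,[-0.119,-0.03,0.16],[0,0,0.008]],
    [-1,[-0.119,-0.03,0.18],[0,0,0.008]],
    [-1,[-0.119,-0.03,0.195],[0,0,0.008]],
    [-1,[-0.119,-0.03,0.195],[0,0,0.008]],
  ],
)

```text
time_s: 15.4
tcp_pos: [0.4324, -0.3706, 0.0448]
eef_rot: [-2.306, -2.123, 0.001]
contact_force: [-0.8, 0.0, -2.0]
finger_gap: 0.144
finger_force: 40.0
```

>>> send_rows(
  plan=[
    [-1,[0,0,0.004],[0,0,0]],
    [-1,[0,0,0.008],[0,0,0]],
    [-1,[0,0,0.012],[0,0,0]],
    [-1,[0,0,0.015],[0,0,0]],
    [-1,[0,0,0.015],[0,0,0]],
  ],
)

```text
time_s: 15.9
tcp_pos: [0.4328, -0.3717, 0.0351]
eef_rot: [-2.309, -2.124, 0.001]
contact_force: [-0.2, 0.3, -2.4]
finger_gap: 0.146
finger_force: 40.0
```

Run:
```python
from h import *
c=np.array([.4104,-.3728]); a=-.0894; u=np.array([np.cos(a),np.sin(a)])
go([*(c+.02*u),.034],a)
d=snap("scene"); print(proj(d,sensors.sense()['tcp_pos']))
cv2.imwrite("pics/e.png",cv2.resize(d["color"][300:480,60:300],None,fx=3,fy=3,interpolation=cv2.INTER_CUBIC))
```

```text
shift [-0.0041 -0.0029  0.0014] turn [-0.0012 -0.0009  0.0019] rows 1.0 tcp [ 0.4328 -0.3717  0.0351] tool y -4.8 j6 -0.73
[[185.98615707 392.25363488]]
```

View pics/e.png

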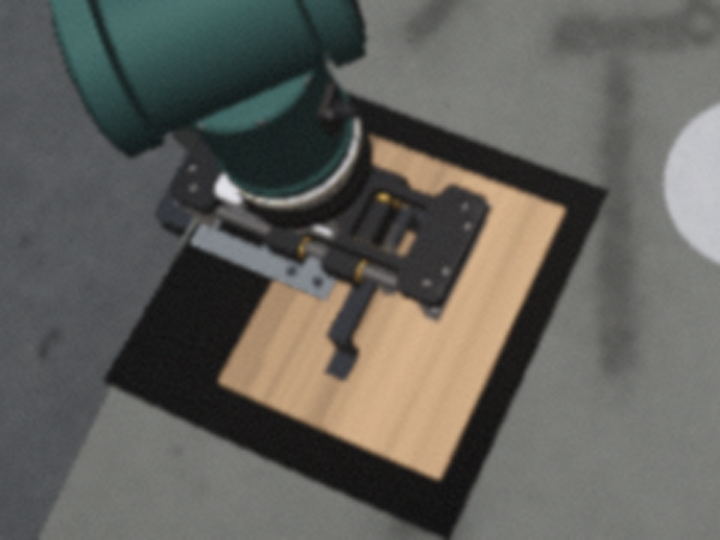

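The lid is centred on the mat with its axes matching. It is about 1 mm above contact, so I settle it, release and rise.

>>> send_rows(
  plan=[
    [-1,[0,0,0.003],[0,0,0]],
    [-1,[0,0,0.004],[0,0,0]],
    [-0.1,[0,0,0.004],[0,0,0]],
    [-0.1,[0,0,0.004],[0,0,0]],
    [-0.1,[0,0,0.004],[0,0,0]],
    [-0.1,[0,0,0],[0,0,0]],
    [-0.1,[0,0,-0.06],[0,0,0]],
    [-0.1,[0,0,-0.12],[0,0,0]],
    [0.5,[0,0,-0.18],[0,0,0]],
    [0.5,[0,0,-0.24],[0,0,0]],
  ],
)

```text
time_s: 16.95
tcp_pos: [0.4333, -0.3721, 0.2172]
eef_rot: [-2.309, -2.124, 0.001]
contact_force: [0.1, -0.3, -0.3]
finger_gap: 0.585
finger_force: 0.0
```

Run:
```python
from h import *
import pickle
print(sensors.sense()["contact_force"],sensors.sense()["tcp_pos"])
D={n:snap(n) for n in("scene","top")}; O={}
for n in D:
    for l in("block","lid","chest","lower_1"):
        r=imaging.masks_of(n,l); O[l+n]=r
        print(n,l,[(np.round(q["centre"],1),round(q["p"],2),q["region"].sum()) for q in r])
pickle.dump((D,O),open("m1.pkl","wb"))
s,t=D["scene"]["color"],D["top"]["color"]
a=cv2.resize(s[180:320,235:375],(400,400),interpolation=cv2.INTER_CUBIC); b=cv2.resize(t[190:290,250:350],(400,400),interpolation=cv2.INTER_CUBIC)
cv2.imwrite("pics/f.png",np.hstack([a,b]))
```

```text
[ 0.11245351 -0.34745113 -0.26976375] [ 0.43331102 -0.37210055  0.21715778]
scene block [(array([310.1, 251.7]), 0.62, np.int64(777))]
scene lid [(array([189.2, 402.2]), 0.64, np.int64(7918))]
scene chest [(array([308.3, 261.7]), 0.78, np.int64(5170)), (array([309.9, 249.8]), 0.53, np.int64(737)), (array([190.1, 402.4]), 0.26, np.int64(7935))]
scene lower_1 [(array([318.4, 148.6]), 0.64, np.int64(520)), (array([291.3, 145.2]), 0.56, np.int64(515)), (array([188.5, 398.5]), 0.41, np.int64(8044))]
top block [(array([297.1, 232. ]), 0.6, np.int64(468)), (array([426.1, 278.4]), 0.39, np.int64(2940))]
top lid [(array([425.3, 282. ]), 0.75, np.int64(2988))]
top chest [(array([306.1, 232.7]), 0.92, np.int64(3254)), (array([403. , 307.9]), 0.6, np.int64(2257))]
top lower_1 [(array([182.2, 259.3]), 0.92, np.int64(479)), (array([184.7, 283.8]), 0.74, np.int64(447))]
```

View pics/f.png

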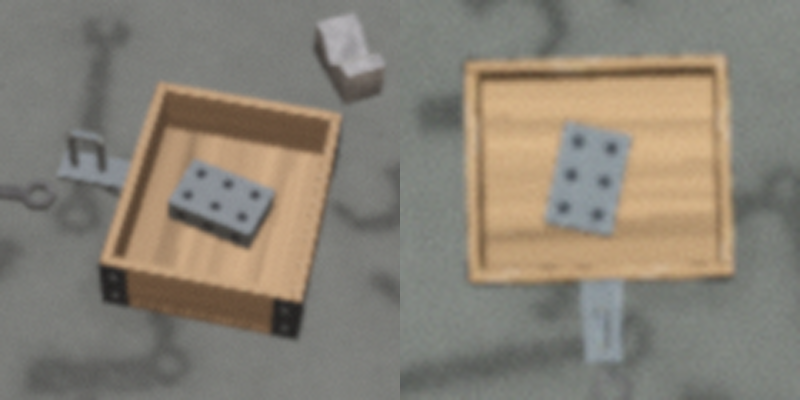

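The block lies near the middle of the chest, top view crop (590,178), turned about −0.2 rad. I fit it, and refit the course with the fresh masks.

Run:
```python
from h import *
import pickle
D,O=pickle.load(open("m1.pkl","rb")); sc,tp=D["scene"],D["top"]
B=[box(-.038,.038,-.0255,.0255,0,.025)]
ms,mt=O["blockscene"][0]["region"],O["blocktop"][0]["region"]
r=ray(tp,O["blocktop"][0]["centre"],.03); print(r, tri([sc,tp],[O["blockscene"][0]["centre"],O["blocktop"][0]["centre"]]))
for nm,ds,M in(("both",[sc,tp],[ms,mt]),("scene",[sc],[ms]),("top",[tp],[mt])): print("block",nm,fit(ds,M,B,[r[0],r[1],-.2],.008))
C=[box(-.076,.076,-.0255,.0255,0,.025)]
u=lambda n:O["lower_1"+n][0]["region"]|O["lower_1"+n][1]["region"]
for nm,ds,M in(("both",[sc,tp],[u("scene"),u("top")]),("scene",[sc],[u("scene")]),("top",[tp],[u("top")])): print("course",nm,fit(ds,M,C,[.459,.367,.15],.018))
L=[box(-.081,.081,-.096,.096,0,.008),box(-.146,-.03,-.022,.022,.008,.012)]
print("lid",fit([sc],[O["lidscene"][0]["region"]],L,[.44,-.375,-.09],.012))
```

```text
[0.5843567  0.03330492 0.03      ] (array([0.57945588, 0.03129248, 0.02419394]), np.float64(1.8436162186851277))
block both (array([ 0.57741595,  0.03632223, -0.18633782]), np.float64(0.06814253929355063))
block scene (array([ 0.58016955,  0.03524885, -0.19685708]), np.float64(0.04978994865411546))
block top (array([ 0.5762631 ,  0.03658025, -0.17586974]), np.float64(0.04585124397551121))
course both (array([0.46010203, 0.36887075, 0.13774871]), np.float64(0.098206071168842))
course scene (array([0.46078636, 0.3705359 , 0.14755364]), np.float64(0.05677138486880806))
course top (array([0.4589585 , 0.36608127, 0.16209387]), np.float64(0.1113197262431107))
lid (array([ 0.44176149, -0.37530016, -0.08527619]), np.float64(0.06928503815890674))
```

```bash
python3 -c "
from h import *
go([.578,.036,.2],-.187+np.pi/2)"
```

```text
shift [0.5577 0.1477 0.0195] turn [-4.00e-04 -2.80e-03 -4.67e-01] rows 10.0 tcp [ 0.4329 -0.3717  0.2132] tool y -4.8 j6 -0.73
```

>>> send_rows(
  plan=[
    [0.5,[0.06,0.016,0.0],[0,0,-0.046]],
    [0.5,[0.12,0.032,0.0],[0,0,-0.093]],
    [0.5,[0.18,0.048,0.0],[0,0,-0.14]],
    [0.5,[0.24,0.064,0.01],[0,0,-0.187]],
    [0.5,[0.3,0.08,0.01],[0,0,-0.233]],
    [0.5,[0.36,0.095,0.01],[0,0,-0.28]],
    [0.5,[0.42,0.111,0.01],[0,0,-0.327]],
    [0.5,[0.48,0.127,0.01],[0,0,-0.373]],
    [0.5,[0.53,0.14,0.01],[0,0,-0.42]],
    [0.5,[0.5577,0.1477,0.01],[0,0,-0.46]],
  ],
)

```text
time_s: 18.45
tcp_pos: [0.5787, 0.0386, 0.2071]
eef_rot: [-0.313, -3.12, -0.005]
contact_force: [0.3, -1.1, -0.8]
finger_gap: 0.753
finger_force: 0.0
```

>>> send_rows(
  plan=[
    [0.5,[0,0,0],[0,0,0]],
    [0.5,[0,0,0],[0,0,0]],
  ],
)

```text
time_s: 18.65
tcp_pos: [0.5782, 0.0353, 0.2075]
eef_rot: [-0.329, -3.119, -0.003]
contact_force: [0.5, -0.6, -0.3]
finger_gap: 0.75
finger_force: 0.0
```

```bash
python3 -c "
from h import *
go([.578,.036,.012],-.187+np.pi/2)"
```

```text
shift [-0.001   0.0006  0.2606] turn [ 0.0004 -0.0018 -0.0073] rows 4.0 tcp [0.5782 0.0353 0.2075] tool y 78.0 j6 -1.4
```

>>> send_rows(
  plan=[
    [0.5,[0,0.001,0.05],[0,-0.001,-0.007]],
    [0.5,[0,0.001,0.1],[0,-0.001,-0.007]],
    [0.5,[0,0.001,0.15],[0,-0.001,-0.007]],
    [0.5,[0,0.001,0.19],[0,-0.001,-0.007]],
    [0.5,[0,0.001,0.22],[0,-0.001,-0.007]],
    [0.5,[0,0.001,0.24],[0,-0.001,-0.007]],
    [0.5,[0,0.001,0.254],[0,-0.001,-0.007]],
    [0.5,[0,0.001,0.259],[0,-0.001,-0.007]],
    [0.5,[0,0.001,0.259],[0,-0.001,-0.007]],
  ],
)

```text
time_s: 19.55
tcp_pos: [0.5784, 0.0363, 0.0145]
eef_rot: [0.294, 3.128, 0.003]
contact_force: [0.2, -0.1, -0.5]
finger_gap: 0.748
finger_force: 0.0
```

>>> send_rows(
  plan=[
    [-1,[0,0,0],[0,0,0]],
    [-1,[0,0,0],[0,0,0]],
    [-1,[0,0,0],[0,0,0]],
    [-1,[0,0,0],[0,0,0]],
    [-1,[0,0,0],[0,0,0]],
    [-1,[0,0,0],[0,0,0]],
  ],
  grip_force=45,
)

```text
time_s: 20.15
tcp_pos: [0.5788, 0.0357, 0.0154]
eef_rot: [0.293, 3.126, 0.001]
contact_force: [-1.9, -4.3, 6.4]
finger_gap: 0.54
finger_force: 45.0
```

The opening is 50.8 mm, so the block is gripped across its width. Lifting.

>>> send_rows(
  plan=[
    [-1,[0,0,-0.03],[0,0,0]],
    [-1,[0,0,-0.07],[0,0,0]],
    [-1,[0,0,-0.12],[0,0,0]],
    [-1,[0,0,-0.17],[0,0,0]],
    [-1,[0,0,-0.22],[0,0,0]],
    [-1,[0,0,-0.24],[0,0,0]],
    [-1,[0,0,-0.24],[0,0,0]],
  ],
)

```text
time_s: 20.85
tcp_pos: [0.579, 0.0368, 0.1953]
eef_rot: [0.292, 3.125, 0.005]
contact_force: [0.5, -0.9, -6.2]
finger_gap: 0.538
finger_force: 45.0
```

Run:
```python
from h import *
s=sensors.sense(); print(s["finger_gap"],s["contact_force"],s["tcp_pos"])
go([.459,.3675,.19],.15+np.pi/2)
D={n:snap(n) for n in("scene","top")}
T=s["tcp_pos"]; z=T[2]-.007
for n in D:
    r=imaging.masks_of(n,"block"); print(n,[(np.round(q["centre"],1),round(q["p"],2),q["region"].sum()) for q in r])
x,y=proj(D["scene"],T)[0].astype(int)
cv2.imwrite("pics/g.png",cv2.resize(D["scene"]["color"][y-60:y+60,x-70:x+70],None,fx=4,fy=4,interpolation=cv2.INTER_CUBIC))
```

```text
0.5381884978311481 [ 0.48870232 -0.9111107  -6.1905945 ] [0.5790315  0.03684091 0.19529555]
shift [0.239  0.4036 0.008 ] turn [ 0.0011  0.0009 -0.1071] rows 8.0 tcp [0.579  0.0368 0.1953] tool y 79.3 j6 -1.42
scene [(array([319.9, 201.6]), 0.7, np.int64(593))]
top []
```

The block is held, with about 5.5 N of extra weight. Carrying it to the course; picture views are used up, so I continue with numbers only.

>>> send_rows(
  plan=[
    [-1,[0.02,0.034,0],[0,0,-0.01]],
    [-1,[0.05,0.084,0],[0,0,-0.022]],
    [-1,[0.08,0.134,0],[0,0,-0.036]],
    [-1,[0.11,0.185,0],[0,0,-0.05]],
    [-1,[0.14,0.235,0],[0,0,-0.063]],
    [-1,[0.17,0.286,0],[0,0,-0.076]],
    [-1,[0.2,0.336,0],[0,0,-0.09]],
    [-1,[0.22,0.37,0],[0,0,-0.1]],
    [-1,[0.239,0.4036,0],[0,0,-0.107]],
    [-1,[0.239,0.4036,0],[0,0,-0.107]],
  ],
)

```text
time_s: 22.05
tcp_pos: [0.4553, 0.3701, 0.1918]
eef_rot: [0.242, -3.127, -0.004]
contact_force: [-0.3, -0.2, -6.6]
finger_gap: 0.54
finger_force: 45.0
```

>>> send_rows(
  plan=[
    [-1,[0,0,0.03],[0,0,0]],
    [-1,[0,0,0.05],[0,0,0]],
    [-1,[0,0,0.06],[0,0,0]],
    [-1,[0,0,0.06],[0,0,0]],
    [-1,[0,0,0.06],[0,0,0]],
  ],
)

```text
time_s: 22.55
tcp_pos: [0.4585, 0.3667, 0.1499]
eef_rot: [0.233, -3.133, -0.003]
contact_force: [0.5, -0.3, -4.9]
finger_gap: 0.536
finger_force: 45.0
```

Run:
```python
from h import *
import pickle
go([.459,.3675,.055],.15+np.pi/2)
s=sensors.sense(); T=s["tcp_pos"]; D={n:snap(n) for n in("scene","top")}; O={}
B=[box(-.038,.038,-.0255,.0255,0,.025)]
for n in D:
    for l in("block","lower_1"):
        O[l+n]=imaging.masks_of(n,l); print(n,l,[(np.round(q["centre"],1),round(q["p"],2),q["region"].sum()) for q in O[l+n]])
    P=place(np.array([[0,0,.0125]]),[T[0],T[1],.15],T[2]-.007); print("predicted block",proj(D[n],P))
pickle.dump((D,O,T),open("m2.pkl","wb"))
```

```text
shift [-0.0008  0.0007  0.1265] turn [ 0.0007 -0.     -0.0005] rows 2.0 tcp [0.4585 0.3667 0.1499] tool y 98.5 j6 -1.14
scene block [(array([304.4, 112.9]), 0.95, np.int64(442))]
scene lower_1 [(array([292. , 147.7]), 0.94, np.int64(484)), (array([316.1, 153.2]), 0.77, np.int64(502))]
predicted block [[301.24330878 112.3590279 ]]
top block []
top lower_1 [(array([184.1, 287.4]), 0.58, np.int64(256)), (array([180.6, 248.9]), 0.56, np.int64(164)), (array([384.2, 214.4]), 0.34, np.int64(1395))]
predicted block [[170.99658275 271.84041479]]
```

Run:
```python
from h import *
import pickle
D,O,T=pickle.load(open("m2.pkl","rb")); d=D["scene"]
B=box(-.038,.038,-.0255,.0255,0,.025); C=box(-.076,.076,-.0255,.0255,0,.025)
def ext(m): 
    c=np.nonzero(m.sum(0)>3)[0]; r=np.nonzero(m.sum(1)>3)[0]; return c.min(),c.max()+1,r.min(),r.max()+1
mb=O["blockscene"][0]["region"]; mc=O["lower_1scene"][0]["region"]|O["lower_1scene"][1]["region"]
def pe(B,q,z): p=proj(d,place(B,q,z))+.5; return np.round([*p.min(0),*p.max(0)],1)[[0,2,1,3]]
print("block mask",ext(mb),"pred",pe(B,[T[0],T[1],.15],T[2]-.007))
print("course mask",ext(mc),"pred",pe(C,[.459,.3675,.15],.018))
print(fit([d],[mb],[B],[T[0],T[1],.15],T[2]-.007), fit([d],[mc],[C],[.459,.3675,.15],.018))
p=proj(d,[[.459,.3675,.16],[.469,.369,.16],[.4575,.3775,.16]]); print(p-p[0])
```

```text
block mask (np.int64(286), np.int64(318), np.int64(102), np.int64(123)) pred [285.8 317.3 102.  123.9]
course mask (np.int64(275), np.int64(330), np.int64(138), np.int64(159)) pred [274.1 330.1 137.  160.2]
(array([0.45994104, 0.36836163, 0.15267767]), np.float64(0.2870465259274442)) (array([0.45995965, 0.36976586, 0.16417803]), np.float64(0.060907619447275296))
[[ 0.          0.        ]
 [ 3.82923896  0.29999752]
 [ 0.49974117 -2.37119059]]
```

Block and course agree within 1 px. Descending.

>>> send_rows(
  plan=[
    [-1,[-0.001,0.001,0.03],[0,0,0]],
    [-1,[-0.001,0.001,0.06],[0,0,0]],
    [-1,[-0.001,0.001,0.085],[0,0,0]],
    [-1,[-0.001,0.001,0.105],[0,0,0]],
    [-1,[-0.001,0.001,0.118],[0,0,0]],
    [-1,[-0.001,0.001,0.122],[0,0,0]],
    [-1,[-0.001,0.001,0.122],[0,0,0]],
    [-1,[-0.001,0.001,0.122],[0,0,0]],
  ],
)

```text
time_s: 23.65
tcp_pos: [0.4596, 0.3687, 0.0597]
eef_rot: [-0.234, 3.131, 0.005]
contact_force: [-0.8, -0.8, -6.6]
finger_gap: 0.537
finger_force: 45.0
```

>>> send_rows(
  plan=[
    [-1,[0,0,0.003],[0,0,0]],
    [-1,[0,0,0.006],[0,0,0]],
    [-1,[0,0,0.008],[0,0,0]],
    [-1,[0,0,0.008],[0,0,0]],
  ],
)

```text
time_s: 24.05
tcp_pos: [0.4587, 0.368, 0.0521]
eef_rot: [0.234, -3.132, -0.003]
contact_force: [0.2, -0.3, -6.1]
finger_gap: 0.54
finger_force: 45.0
```

```bash
python3 -c "
from h import *
go([.459,.368,.0500],.15+np.pi/2); print(sensors.sense()['contact_force'])"
```

```text
shift [-0.0004 -0.0001  0.0028] turn [ 0.0006 -0.0002 -0.0003] rows 1.0 tcp [0.4587 0.368  0.0521] tool y 98.5 j6 -1.14
[ 0.16132237 -0.32918819 -6.10404436]
```

Still carrying the full weight, so I lower it in 0.75 mm steps.

>>> send_rows(
  plan=[
    [-1,[0,0,0.001],[0,0,0]],
    [-1,[0,0,0.002],[0,0,0]],
    [-1,[0,0,0.003],[0,0,0]],
    [-1,[0,0,0.003],[0,0,0]],
  ],
)

```text
time_s: 24.45
tcp_pos: [0.4589, 0.3682, 0.0504]
eef_rot: [-0.234, 3.133, 0.004]
contact_force: [-0.4, -0.4, -5.3]
finger_gap: 0.538
finger_force: 45.0
```

>>> send_rows(
  plan=[
    [-1,[0,0,0.001],[0,0,0]],
    [-1,[0,0,0.0015],[0,0,0]],
    [-1,[0,0,0.0015],[0,0,0]],
  ],
)

```text
time_s: 24.75
tcp_pos: [0.459, 0.3682, 0.0504]
eef_rot: [-0.234, 3.132, 0.004]
contact_force: [-3.5, -1.8, 2.9]
finger_gap: 0.537
finger_force: 45.0
```

The block touches the course (force went from −5 to +3 N). Releasing and rising.

>>> send_rows(
  plan=[
    [0.4,[0,0,0],[0,0,0]],
    [0.4,[0,0,0],[0,0,0]],
    [0.4,[0,0,0],[0,0,0]],
    [0.4,[0,0,0],[0,0,0]],
    [0.4,[0,0,-0.02],[0,0,0]],
    [0.4,[0,0,-0.06],[0,0,0]],
    [0.4,[0,0,-0.12],[0,0,0]],
    [0.4,[0,0,-0.18],[0,0,0]],
    [0.4,[0,0,-0.24],[0,0,0]],
    [0.4,[0,0,-0.24],[0,0,0]],
  ],
)

```text
time_s: 25.75
tcp_pos: [0.4618, 0.3697, 0.2397]
eef_rot: [-0.233, 3.118, 0.017]
contact_force: [0.5, 0.1, 0.6]
finger_gap: 0.699
finger_force: 0.0
```

>>> send_rows(
  plan=[
    [0.4,[-0.05,-0.05,0],[0,0,0]],
    [0.4,[-0.1,-0.1,0],[0,0,0]],
    [0.4,[-0.1,-0.16,0],[0,0,0]],
    [0.4,[-0.1,-0.22,0],[0,0,0]],
    [0.4,[-0.1,-0.28,0],[0,0,0]],
    [0.4,[-0.1,-0.34,0],[0,0,0]],
    [0.4,[-0.1,-0.4,0],[0,0,0]],
    [0.4,[-0.1,-0.4,0],[0,0,0]],
  ],
)

```text
time_s: 26.55
tcp_pos: [0.5783, 0.0769, 0.2286]
eef_rot: [-0.223, 3.133, -0.0]
contact_force: [-0.3, -0.0, -0.2]
finger_gap: 0.701
finger_force: 0.0
```

Run:
```python
from h import *
print(sensors.sense()["tcp_pos"],sensors.sense()["contact_force"])
D={n:snap(n) for n in("scene","top")}; ms=[];ds=[];mt=[]
B=[box(-.038,.038,-.0255,.0255,0,.025)]; P=[box(-.12,.12,-.06,.06,0,.018)]
for n,d in D.items():
    R={l:imaging.masks_of(n,l) for l in("block","lower_1","setting_plate","lid","pin","vee","drift")}
    for l,r in R.items(): print(n,l,[(np.round(q["centre"],1),round(q["p"],2),q["region"].sum()) for q in r[:4]])
    c=proj(d,[[.459,.368,.0555]])[0]; print("expect block",c)
    for q in R["block"]+R["lower_1"]:
        if np.linalg.norm(np.array(q["centre"])-c)<12 and 300<q["region"].sum()<900:
            print(n,"block fit",fit([d],[q["region"]],B,[.459,.368,.15],.043))
```

```text
[0.57829137 0.07689489 0.2285885 ] [-0.3256083  -0.02985649 -0.16389558]
scene block [(array([292.7, 139.9]), 0.81, np.int64(229))]
scene lower_1 [(array([310. , 252.4]), 0.66, np.int64(5983)), (array([285.5, 147.1]), 0.63, np.int64(265)), (array([312.1, 356.2]), 0.37, np.int64(150))]
scene setting_plate [(array([278.8, 156.5]), 0.78, np.int64(1114))]
scene lid [(array([187.2, 399.1]), 0.9, np.int64(8169)), (array([393.7, 286.1]), 0.28, np.int64(425)), (array([278. , 156.9]), 0.26, np.int64(970))]
scene pin [(array([306.8, 362.1]), 0.74, np.int64(202)), (array([285.3, 145.8]), 0.64, np.int64(272))]
scene vee [(array([286.7, 146.8]), 0.24, np.int64(285))]
scene drift [(array([394.3, 286.1]), 0.7, np.int64(476))]
expect block [301.82526122 141.12389463]
top block [(array([179.1, 270.2]), 0.85, np.int64(475)), (array([191. , 269.2]), 0.15, np.int64(2339))]
top lower_1 [(array([186.3, 289.3]), 0.78, np.int64(301)), (array([181.8, 251.7]), 0.72, np.int64(242)), (array([383.8, 215. ]), 0.29, np.int64(1363))]
top setting_plate [(array([192.2, 270.8]), 0.96, np.int64(2159))]
top lid [(array([430.6, 289.1]), 0.82, np.int64(3728)), (array([422.7, 312. ]), 0.4, np.int64(3460))]
top pin [(array([381.6, 214.7]), 0.62, np.int64(1280)), (array([381.4, 214.4]), 0.59, np.int64(78))]
top vee [(array([225.8, 214.1]), 0.62, np.int64(150))]
top drift [(array([312.3, 167. ]), 0.79, np.int64(236))]
expect block [180.00926859 271.96723386]
top block fit (array([0.45905265, 0.36818322, 0.16484243]), np.float64(0.11639286962600492))
```

The top view puts the block at (0.459, 0.368), midway between the visible ends of the lower blocks (about 19 px each side). The lid and pin are in place and the arm is clear, so I hand in.

```bash
python3 -c "
from rig import ctrl
print(ctrl.hand_in())"
```

```text
the job is handed in; nothing more can be done
None
```

The job is handed in at about 27 s: by the last measurements the pin is in the dish, the lid lies handle up on the mat and the block bridges the course joint, but the hand-in returned no verdict.

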